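# Clear the drill case and hold the chuck lever in its third notch

### The job

The steel drill bit case has been left under the chuck lever of the button lathe: draw it out, keeping it upright, and stand it on its base in the empty bay of the open drawer. Then press the spring-return lever down past its first two notches into the third, which opens the chuck jaws for the big blanks, but not on down to the end stop, and finish still holding it there, since it springs back when let go. Leave everything else on the bench and in the drawer where it is.

Things in the scene. Friction and masses are not known exactly. Their poses are not given: they have to be found in the camera images.
- headstock: Fixed iron headstock of a small button lathe. Origin on the bench below the lever's pivot; -x along the lever to its free end, +x along the spindle to the three-jaw chuck (face at x = 216 mm, 96 mm across). Casting x 55 to 170, y -52 to 52, 190 mm high; base plate x -35 to 210, y -60 to 60, 18 high. Grey motor and belt guard on the -y side, x 51 to 200, out to y = -183, 145 high.
- lever_pivot (a point): Centre of the lever's pivot pin, 105 mm above the bench; axes as the headstock's, the pin along y. Two iron cheeks hold it: x -20 to 20, y -33 to 20 mm, 126 mm high. On the lever's -y side a fixed steel quadrant with notches reaches 85 mm from the pivot.
- lever_pad (a point): Middle of the flat upper face of the rosewood palm pad on the lever's free end; moves with it. Pad 60 mm long (125 to 185 mm from the pivot), 36 wide, 12 thick; this point is 155 mm out along the lever and 10 mm above the lever's line through the pivot. -x points out along the lever, z out of the face. Height: 169 mm at rest, 69 mm in the third notch.
- lever (a joint): Chuck lever, rad. 0 at rest, sloping 0.36 up to the pad; grows as the pad goes down. Notches (clicks of a sprung roller) at 0.22, 0.44 and third 0.66 (sloping 0.30 down); next tooth at 0.77, end stop 0.88. It springs back to 0 from any notch when let go. Push down at the pad: about 5 N to start, 9 N in the third notch, 1 or 2 N more or less at clicks. With the case under it it cannot reach the third.
- case: Dull grey hinged steel drill bit case, 176 mm long (x), 48 wide (y), 70 high, about 0.45 kg. Origin at the centre of its underside. It stands across the lever: one end, reaching about 5 mm past the lever's middle line, is under the pad, with about 75 mm clear above it; the rest sticks out on the headstock's +y side, where it can be pinched across its width from above.
- drawer: Shallow elm drawer standing open on wooden runners, fixed. Box 232 mm (x) by 300 mm (y), rim 60 mm above the bench, brass knob on its front (-x). A divider along x, 52 mm high, makes two bays: the +y one is empty, the -y one holds the tin and rings. A plank shelf 88 mm high, 350 mm wide, begins 120 mm behind the origin (+x), a tray of discs on it to 123 mm. Origin on the bench below the drawer's middle.
- bay (a point): Centre of the floor of the empty bay, 16 mm above the bench; axes as the drawer's: bay clear 220 mm along x, 140 mm along y, walls at least 36 mm high.
- tin: Round copper polishing tin, 65 mm across, 40 mm high, in the drawer's other bay; origin under its centre.
- ring_a: Bone ring, 52 mm across, 9 mm high, in the drawer's other bay; origin under its centre.
- ring_b: Smaller bone ring, 44 mm across, 8 mm high, in the drawer's other bay; origin under its centre.
- awl: Awl with a rosewood handle, 168 mm long along its x, 26 mm thick, lying on the bench at the left, near the headstock.
- polish: Amber glass jar of polish, 54 mm across, 105 mm high, standing on the bench at the back; origin under its centre.
- caliper: Steel sliding caliper, 200 mm long along its x, 9 mm high, lying on the bench at the left; origin at the middle of its beam.
- blanks: Dark wooden bowl, 90 mm across, 38 mm high, standing on the bench at the left; origin under its centre.
Not all that is in view belongs to the job. Leave any green or pink look-alike of the case alone.

How it is judged:
By the outcome, as a careful person would: the job done as asked, in the order asked, and still so for the second after the job is handed in, while the arm keeps its last pose, push and grip.
It also fails if it takes over 51 s, if anything falls off the work surface, if the arm or the gripper's body presses on something with over 40 N, if the wrist force passes 120 N, or if a joint passes its speed limit or range.

### The arm

A 6-joint arm with a two-finger parallel gripper is mounted at the origin on the work surface. World frame = base frame: x ahead of the robot, y to its left, z up, the work surface at z = 0. Lengths are in m, angles in degrees, forces in N, time in s.
With the tool pointing down it reaches from about 0.35 to 0.875 m from the base axis. Payload 4.2 kg.
Tool frame: the origin (TCP) lies at the very end of the fingers, on their centre line; the grasp point (between the pads) lies 19 mm behind it (r.grip_point_offset is the distance from the TCP to the grasp point, in m); z points along the fingers, y is the line along which they close (so a half turn about z gives the same grasp; the last joint's range is limited). The gripper opens to 87 mm and grips with 3 to 60 N. Pads are 19 mm wide; open, the fingers measure 117 mm over their backs; the gripper's body (75 mm by 190 mm) begins 51 mm behind the grasp point.
Start: joints at [-52.449, 22.042, 0.453, 0, -68.411, -14.817], TCP at [0.242, -0.576, 0.223] pointing down, gripper open.
Joint ranges: [-179.83, 179.83], [-69.29, 118.12], [-61.27, 80.66], [-181.25, 117.63], [-171.15, -9.14], [-177.46, 177.46]. Speed limits (degrees/s): [159.86, 159.86, 180, 180, 180, 180].

### API

Orientations are given as a 3x3 rotation matrix whose columns are the frame's x, y, z axes.
In Python, from station import r, cams gives the robot as it stands. The module is installed in compiled form; this text tells all that it offers.
- The arm moves only by the shell command python3 -m handwheel 'ROWS'. ROWS is JSON, a list that holds one entry, the list of rows, each a list of 7 numbers: the turn, a rotation vector about the tool's x, y, z in units of 6 degrees (1.0 is 6 degrees), then the shift along the tool's x, y, z in m, then the finger opening in m, from 0 to 0.087. In form: [[[ax, ay, az, x, y, z, jaw], ...]]. A call has 1 to 12 rows; each row shifts and turns the commanded pose from where the row before left it, along the tool's axes as they then stand; what a row does not reach is not made up. A row lasts 1/10 s, in which the tool goes at most 50 mm and 8.59 degrees, less where a joint would pass 70% of its speed; a pose out of reach is approached as far as the arm can. A call with a gripper value outside its range is refused whole. The fingers move at their own pace and stop on an object; the grip force is fixed at half the most. Time passes only in rows, so rows that do not move let the fingers close. It gives the time, the measured TCP pose, the force, the opening and the grip force at its end, in the units of the state.
- r.sense(): the state, without advancing time (a new reading comes with each control period).
- cams.capture(name): name is "scene" or "top" or "wrist"; returns the picture (420x560x3 uint8, red, green, blue); there is no depth.
- cams.get_calibration(name): a dict with "camera_matrix" (3x3 intrinsics, pixels), "rvec" (rotation vector, rad) and "tvec" (3), from world to camera coordinates, as OpenCV has them; the wrist camera has in their place "T_tool_cam" (4x4, takes a point from camera to tool coordinates, whose origin is the TCP and whose axes are the flange's). Camera axes: x right, y down, z forward; pixel columns grow to the right and rows downward; lengths in m; the calibration is good to about 2 mm. A picture is of the moment at which its call begins: read the wrist's pose just before it. get_calibration takes no time and is no camera call.
- r.finish_job(): hands the job in; it is judged then, once.
The state is a dict: "time_s": time; "joints": joint angles; "joint_velocities": joint speeds; "effort": joint torques, N m; "tcp_pos": TCP position; "ee_rot": TCP orientation; "wrist_force": force on the tool from outside, world axes, zero at the start; "moment": the same for the moment, N m; "gripper_width": opening from 0.0 (shut) to 1.0 (fully open); "gripper_force": force on a finger pad.
Only numpy, scipy, OpenCV 4.12 (cv2) and the standard library are available. Lean on these libraries where they do the work, as an engineer would, in place of code of your own. Each camera call takes 0.05 s, during which the arm holds its last target. There are 200 camera calls.

## Working session

There is one attempt and no reset: what is moved stays moved. The work goes in short steps, Python scripts to look and compute and a shell command to move; the robot and the scene stay as the last step left them, time stands still between calls to the robot, and variables do not carry over. Pictures are saved under pics/ and viewed, at most 10 in all, crops included, and the job is handed in when it is done.

```bash
mkdir -p pics
python3 - <<'E'
from station import r,cams
import cv2
for n in("scene","top"):
    cv2.imwrite(f"pics/{n}0.png",cv2.resize(cams.capture(n)[:,:,::-1],(800,600),interpolation=cv2.INTER_CUBIC))
s=r.sense();print(s["time_s"],s["tcp_pos"],s["ee_rot"],r.grip_point_offset)
E
```

```text
0.1 [ 0.24134574 -0.57593917  0.22155954] [[-9.22353016e-01 -3.86347124e-01 -9.02393535e-04]
 [-3.86348151e-01  9.22351304e-01  1.78279442e-03]
 [ 1.43546358e-04  1.99300388e-03 -9.99998004e-01]] 0.0187
```

View pics/scene0.png

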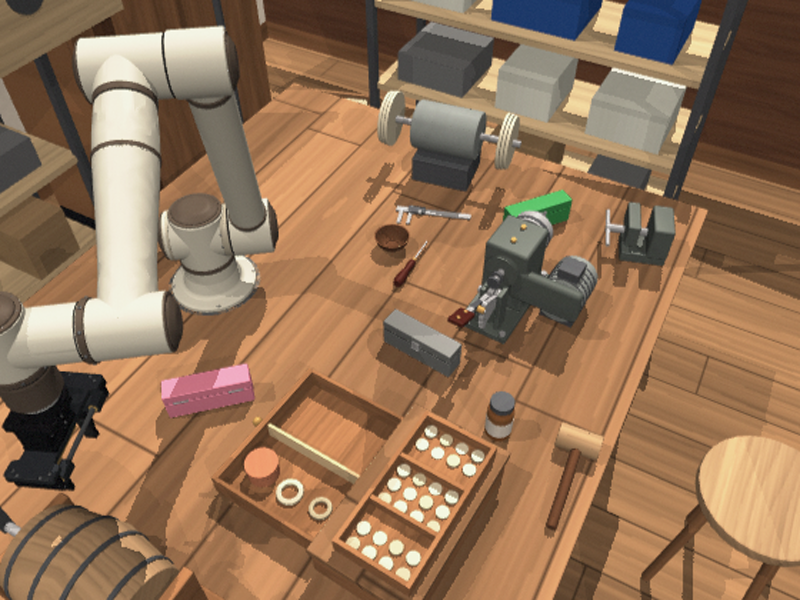

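View pics/top0.png

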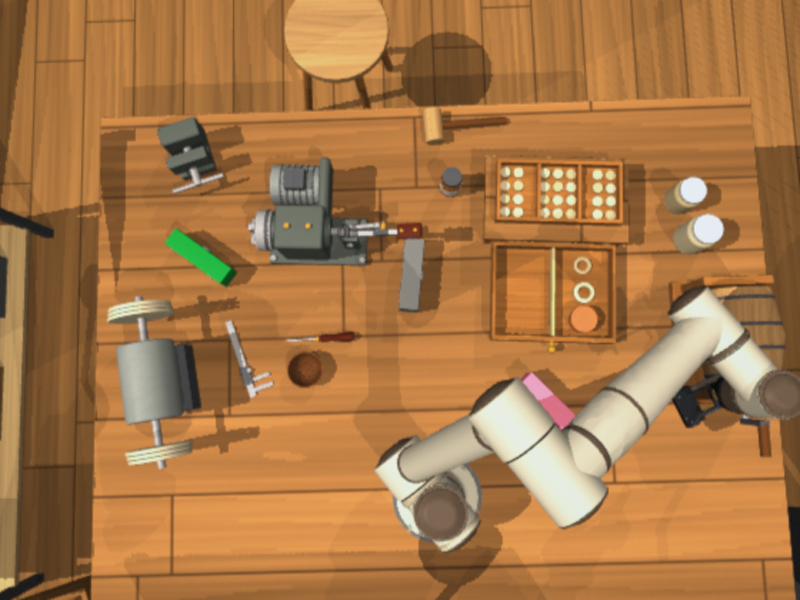

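The candidates are the grey box at top (411,275), a green one at (200,257) and a pink one at (548,400). The grey one fits because it is steel grey and lies under the lever's pad (410,231). I'll confirm it in an enlarged crop.

```bash
cat > h.py <<'E'
from station import r,cams
import cv2,numpy as np
def bp(n,uv,z):
    c=cams.get_calibration(n);K=np.array(c["camera_matrix"]);R=cv2.Rodrigues(np.array(c["rvec"],float))[0];t=np.array(c["tvec"],float).ravel()
    o=-R.T@t;d=R.T@np.linalg.solve(K,np.array([*uv,1.]));return o+d*(z-o[2])/d[2]
def proj(n,P):
    c=cams.get_calibration(n);return cv2.projectPoints(np.array(P,float).reshape(-1,3),np.array(c["rvec"],float),np.array(c["tvec"],float),np.array(c["camera_matrix"],float),None)[0][:,0]
E
python3 - <<'E'
from h import *
im=cv2.imread("pics/top0.png")
a=cams.capture("top")[:,:,::-1]
cv2.imwrite("pics/crop1.png",cv2.resize(a[140:250,235:445],(798,418),interpolation=cv2.INTER_CUBIC))
E
```

```text
(no output)
```

View pics/crop1.png

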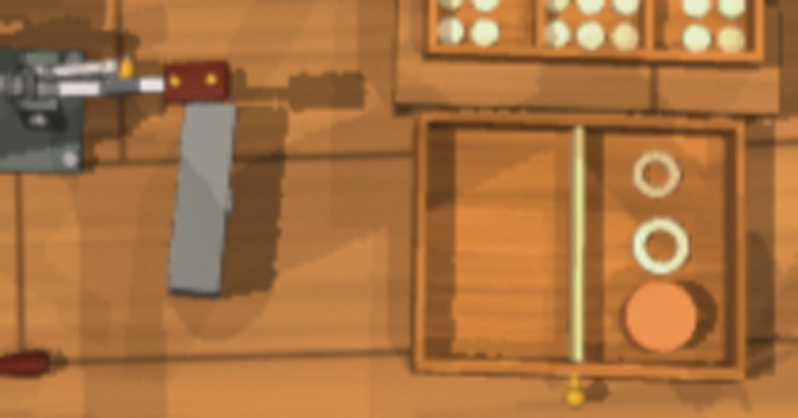

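The crop confirms it: the grey hinged case has its near end at (170–219, 291) and its far end under the red pad (196,82). The empty bay is left of the divider at (577,245).

Run:
```python
from h import *
f=lambda u,v,z:bp("top",(235+(u+.5)/3.8-.5,140+(v+.5)/3.8-.5),z).round(4)
for n,u,v,z in[("c ll",170,290,.07),("c lr",219,293,.07),("c ur",235,106,.07),("padL",164,82,.16),("padR",229,81,.18),("pad top",196,62,.169),("pad bot",197,103,.169),("rim ul",415,115,.06),("rim ur",747,120,.06),("rim lr",745,377,.06),("rim ll",412,372,.06),("div top",577,126,.052),("div bot",577,360,.052),("knob",574,397,.03),("leverL",60,89,.12),("base corner",84,172,.018)]: print(n,f(u,v,z))
print(r.sense()["tcp_pos"],r.sense()["time_s"])
```

```text
c ll [0.4585 0.0773 0.07  ]
c lr [0.4543 0.0327 0.07  ]
c ur [0.6272 0.012  0.07  ]
padL [0.6334 0.0757 0.16  ]
padR [0.6282 0.019  0.18  ]
pad top [0.6484 0.0471 0.169 ]
pad bot [0.6119 0.0474 0.169 ]
rim ul [ 0.615  -0.1546  0.06  ]
rim ur [ 0.6    -0.4605  0.06  ]
rim lr [ 0.3631 -0.4429  0.06  ]
rim ll [ 0.3772 -0.141   0.06  ]
div top [ 0.6011 -0.3053  0.052 ]
div bot [ 0.3838 -0.2931  0.052 ]
knob [ 0.3509 -0.2927  0.03  ]
leverL [0.6384 0.1701 0.12  ]
base corner [0.5786 0.1561 0.018 ]
[ 0.24137836 -0.57602745  0.22172954] 0.15
```

```bash
python3 -m handwheel '[[[0,0,1,0,0,0,0.087],[0,0,1,0,0,0,0.087],[0,0,1,0,0,0,0.087],[0,0,1,0,0,0,0.087],[0,0,0.92,0,0,0,0.087],[0,0,0,-0.006,0.02,0,0.087],[0,0,0,-0.012,0.04,0,0.087],[0,0,0,-0.012,0.04,0,0.087],[0,0,0,-0.012,0.04,0,0.087],[0,0,0,-0.012,0.04,0,0.087],[0,0,0,-0.012,0.04,0,0.087],[0,0,0,-0.012,0.04,0,0.087]]]'; python3 -m handwheel '[[[0,0,0,-0.012,0.04,0,0.087],[0,0,0,-0.012,0.04,0,0.087],[0,0,0,-0.012,0.04,0,0.087],[0,0,0,-0.012,0.04,0,0.087],[0,0,0,-0.012,0.04,0,0.087],[0,0,0,-0.012,0.04,0,0.087],[0,0,0,-0.012,0.04,0,0.087],[0,0,0,-0.012,0.04,0,0.087],[0,0,0,-0.015,0.04,0,0.087],[0,0,0,-0.012,0.025,0,0.087],[0,0,0,0,0,0,0.087],[0,0,0,0,0,0,0.087]]]'
python3 - <<'E'
from h import *
s=r.sense();print(s)
cv2.imwrite("pics/w1.png",cams.capture("wrist")[:,:,::-1])
c=cams.get_calibration("wrist");print(c)
E
```

```text
time_s: 1.35
tcp_pos: [0.3499, -0.3258, 0.2224]
ee_rot: [[-0.993, 0.118, -0.0], [0.118, 0.993, 0.0], [0.0, 0.0, -1.0]]
wrist_force: [0.7, -0.0, 0.3]
gripper_width: 0.998
gripper_force: 0.0
time_s: 2.55
tcp_pos: [0.517, 0.0406, 0.2219]
ee_rot: [[-0.993, 0.117, -0.002], [0.117, 0.993, -0.0], [0.002, -0.001, -1.0]]
wrist_force: [0.1, -0.7, 0.9]
gripper_width: 1.001
gripper_force: 0.0
{'time_s': 2.55, 'joints': array([ 2.24286044e+01,  1.17379181e+01, -1.43169080e+01, -1.67850297e-02,
       -6.40388300e+01, -1.19156361e+02]), 'joint_velocities': array([-1.30268751e+00, -1.10459061e+00, -9.58958117e-01,  5.00800453e-05,
       -1.22088042e-01,  1.26845263e-02]), 'effort': array([ 5.67511953e-01, -2.84883624e+01,  1.83913118e+01,  4.04079750e+00,
       -4.01637226e-02, -7.45635072e-03]), 'tcp_pos': array([0.51695345, 0.04058498, 0.22191576]), 'ee_rot': array([[-9.93097701e-01,  1.17278984e-01, -1.61143535e-03],
       [ 1.17279737e-01,  9.93098846e-01, -3.80180154e-04],
       [ 1.55572745e-03, -5.66544750e-04, -9.99998629e-01]]), 'wrist_force': array([ 0.11830836, -0.69004   ,  0.90193345]), 'moment': array([-0.04308663,  0.01854976,  0.07248632]), 'gripper_force': 0.0, 'gripper_width': 1.0010374426048467}
{'camera_matrix': array([[347.11308247,   0.        , 277.73288192],
       [  0.        , 347.11308247, 205.99936428],
       [  0.        ,   0.        ,   1.        ]]), 'T_tool_cam': array([[ 1.16260629e-03, -9.52126312e-01, -3.05702690e-01,
         8.47928631e-02],
       [ 9.99999071e-01,  1.32454937e-03, -3.22316769e-04,
        -2.94223294e-04],
       [ 7.11804583e-04, -3.05702031e-01,  9.52126967e-01,
        -1.64310723e-01],
       [ 0.00000000e+00,  0.00000000e+00,  0.00000000e+00,
         1.00000000e+00]])}
```

View pics/w1.png

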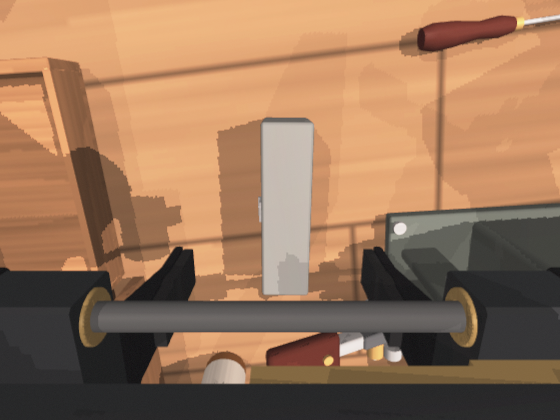

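The wrist view shows the case top with corners (262,122), (313,122), (309,294) and (264,294), and its far end beside the pad at (300,350).

```bash
cat >> h.py <<'E'
def wbp(uv,z,p,R):
    c=cams.get_calibration("wrist");T=np.array(c["T_tool_cam"]);R=np.array(R);d=R@T[:3,:3]@np.linalg.solve(np.array(c["camera_matrix"]),np.array([*uv,1.]));o=np.array(p)+R@T[:3,3]
    return o+d*(z-o[2])/d[2]
E
python3 - <<'E'
from h import *
p=[0.51695345, 0.04058498, 0.22191576];s=r.sense();R=s["ee_rot"]
P=[wbp(u,.07,p,R) for u in[(262,122),(313,122),(309,294),(264,294)]]
for q in P:print(q.round(4))
a=(P[0]+P[1])/2;b=(P[2]+P[3])/2;print("len",np.linalg.norm(b-a),"c",(a+b)/2,"ang",np.degrees(np.arctan2(*(b-a)[1::-1])))
t=(a+b)/2+(-.008)*(b-a)/np.linalg.norm(b-a);t[2]=.026
print(s["tcp_pos"],"tool delta",np.array(R).T@(t-s["tcp_pos"]))
for u,z in[((268,350),.165),((76,66),.06),((50,62),.06)]:print(wbp(u,z,p,R).round(4))
E
```

```text
[0.4539 0.0334 0.07  ]
[0.4592 0.0784 0.07  ]
[0.6326 0.0592 0.07  ]
[0.6272 0.0127 0.07  ]
len 0.17450120305064104 c [0.54324003 0.0459485  0.07      ] ang -6.569799933120494
[0.51672674 0.03996913 0.22213161] tool delta [-0.01786279  0.00913789  0.19610522]
[0.6182 0.0207 0.165 ]
[ 0.3882 -0.1225  0.06  ]
[ 0.3824 -0.144   0.06  ]
```

```bash
python3 -m handwheel '[[[0,0,0,-0.018,0.009,0.02,0.087],[0,0,0,0,0,0.04,0.087],[0,0,0,0,0,0.04,0.087],[0,0,0,0,0,0.04,0.087],[0,0,0,0,0,0.035,0.087],[0,0,0,0,0,0.02,0.087],[0,0,0,0,0,0,0.087],[0,0,0,0,0,0,0.045],[0,0,0,0,0,0,0.03],[0,0,0,0,0,0,0.03],[0,0,0,0,0,0,0.03],[0,0,0,0,0,0,0.03]]]'; python3 -m handwheel '[[[0,0,0,0,0,0,0.03],[0,0,0,0,0,0,0.03],[0,0,0,0,0,0,0.03]]]'
```

```text
time_s: 3.8
tcp_pos: [0.5366, 0.0473, 0.0283]
ee_rot: [[-0.993, 0.118, 0.001], [0.118, 0.993, 0.001], [-0.001, 0.001, -1.0]]
wrist_force: [-1.7, 0.2, -0.2]
gripper_width: 0.634
gripper_force: 0.0
time_s: 4.1
tcp_pos: [0.5363, 0.0469, 0.028]
ee_rot: [[-0.993, 0.118, -0.0], [0.118, 0.993, -0.0], [-0.0, -0.0, -1.0]]
wrist_force: [-1.3, -3.0, 4.8]
gripper_width: 0.551
gripper_force: 30.0
```

```bash
python3 -m handwheel '[[[0,0,0,0,0,-0.005,0.03],[0,0,0,0,0,-0.01,0.03],[0,0,0,0.01,0,0,0.03],[0,0,0,0.02,0,0,0.03],[0,0,0,0.025,0,0,0.03],[0,0,0,0.025,0,0,0.03],[0,0,0,0.015,0,0,0.03],[0,0,0,0,0,-0.02,0.03],[0,0,0,0,0,-0.03,0.03],[0,0,0,0,0,-0.03,0.03],[0,0,0,0,0,-0.01,0.03],[0,0,0,0,0,0,0.03]]]'
python3 - <<'E'
from h import *
s=r.sense();R=np.array(s["ee_rot"])
u=np.array([np.cos(np.radians(-3.2)),np.sin(np.radians(-3.2)),0])
c=np.array([.493,-.226,0]); t=c-.008*u; t[2]=s["tcp_pos"][2]
y=np.array([-u[1],u[0],0]);R2=np.column_stack([-u,y,[0,0,-1]])
print(s["tcp_pos"],"rotvec units",cv2.Rodrigues(R.T@R2)[0].ravel()*180/np.pi/6,"then shift",R2.T@(t-s["tcp_pos"]))
E
```

```text
time_s: 5.3
tcp_pos: [0.442, 0.0588, 0.1334]
ee_rot: [[-0.993, 0.118, 0.003], [0.118, 0.993, 0.002], [-0.002, 0.002, -1.0]]
wrist_force: [-0.4, 0.5, -6.0]
gripper_width: 0.55
gripper_force: 30.0
[0.44198105 0.05879213 0.13337267] rotvec units [ 0.02115981  0.0226278  -0.59892043] then shift [-0.05883692 -0.28150012  0.        ]
```

```bash
python3 -m handwheel '[[[0,0,-0.3,0,0,0,0.03],[0,0,-0.3,0,0,0,0.03],[0,0,0,-0.003,-0.015,0,0.03],[0,0,0,-0.007,-0.03,0,0.03],[0,0,0,-0.008,-0.04,0,0.03],[0,0,0,-0.008,-0.04,0,0.03],[0,0,0,-0.008,-0.04,0,0.03],[0,0,0,-0.008,-0.04,0,0.03],[0,0,0,-0.008,-0.04,0,0.03],[0,0,0,-0.006,-0.025,0,0.03],[0,0,0,-0.003,-0.0115,0,0.03],[0,0,0,0,0,0,0.03]]]';python3 -m handwheel '[[[0,0,0,0,0,0,0.03],[0,0,0,0,0,0,0.03]]]'
python3 - <<'E'
from h import *
cv2.imwrite("pics/w2.png",cams.capture("wrist")[:,:,::-1])
a=cams.capture("scene")[:,:,::-1]
cv2.imwrite("pics/s2.png",cv2.resize(a[180:400,120:400],(798,600),interpolation=cv2.INTER_CUBIC))
E
```

```text
time_s: 6.5
tcp_pos: [0.484, -0.2267, 0.1301]
ee_rot: [[-0.998, 0.058, -0.004], [0.058, 0.998, 0.001], [0.004, 0.001, -1.0]]
wrist_force: [-0.5, -0.0, -4.7]
gripper_width: 0.548
gripper_force: 30.0
time_s: 6.7
tcp_pos: [0.4846, -0.2248, 0.1318]
ee_rot: [[-0.999, 0.055, -0.002], [0.055, 0.999, 0.001], [0.002, 0.001, -1.0]]
wrist_force: [-0.2, -0.3, -5.0]
gripper_width: 0.553
gripper_force: 30.0
```

View pics/w2.png

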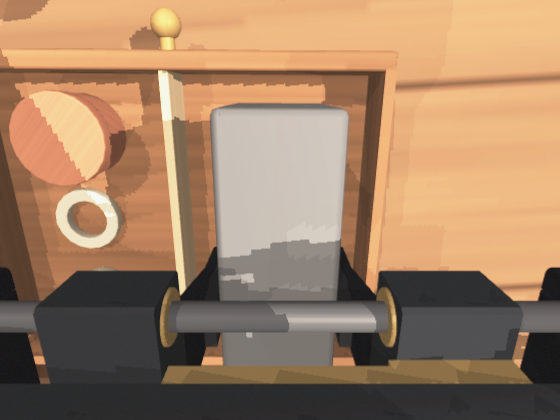

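The case hangs upright over the empty bay. The front inner rim is at row 71, the divider's right edge at (184,75), the side wall's inner edge at (370,72), and the case's near top edge at row 107.

Run:
```python
from h import *
s=r.sense();p=s["tcp_pos"];R=np.array(s["ee_rot"])
print(p)
for n,u,z in[("front",(280,71),.06),("div",(184,75),.052),("div2",(191,280),.052),("wall",(384,72),.06),("wall2",(371,280),.06),("casefrontL",(217,108),.174),("casefrontR",(345,110),.174)]:
    w=wbp(u,z,p,R);print(n,w.round(4),"tool",(R.T@(w-p)).round(4))
```

```text
[ 0.48502716 -0.22493168  0.13241401]
front [ 0.3861 -0.2186  0.06  ] tool [0.0991 0.001  0.0725]
div [ 0.3847 -0.282   0.052 ] tool [ 0.097  -0.0624  0.0804]
div2 [ 0.5368 -0.2971  0.052 ] tool [-0.0556 -0.0692  0.0804]
wall [ 0.3902 -0.1524  0.06  ] tool [0.0986 0.0673 0.0725]
wall2 [ 0.5396 -0.1564  0.06  ] tool [-0.0508  0.0714  0.0724]
casefrontL [ 0.4036 -0.2416  0.174 ] tool [ 0.0804 -0.0211 -0.0416]
casefrontR [ 0.4066 -0.1981  0.174 ] tool [ 0.0798  0.0226 -0.0415]
```

```bash
python3 -m handwheel '[[[0,0,0,-0.002,-0.001,0.02,0.03],[0,0,0,0,0,0.03,0.03],[0,0,0,0,0,0.02,0.03],[0,0,0,0,0,0.01,0.03],[0,0,0,0,0,0.003,0.03],[0,0,0,0,0,0.003,0.03],[0,0,0,0,0,0,0.03],[0,0,0,0,0,0,0.03]]]'
```

```text
time_s: 7.6
tcp_pos: [0.4879, -0.2272, 0.0475]
ee_rot: [[-0.998, 0.055, 0.002], [0.055, 0.998, -0.0], [-0.002, -0.0, -1.0]]
wrist_force: [0.0, 1.3, -5.5]
gripper_width: 0.551
gripper_force: 30.0
```

```bash
python3 -m handwheel '[[[0,0,0,0,0,0.0015,0.03],[0,0,0,0,0,0.001,0.03],[0,0,0,0,0,0.001,0.03],[0,0,0,0,0,0,0.03]]]'
```

```text
time_s: 8.0
tcp_pos: [0.4874, -0.2272, 0.044]
ee_rot: [[-0.998, 0.055, 0.001], [0.055, 0.998, -0.0], [-0.001, -0.0, -1.0]]
wrist_force: [-2.0, 2.5, 2.7]
gripper_width: 0.553
gripper_force: 30.0
```

```bash
python3 -m handwheel '[[[0,0,0,0,0,0,0.068],[0,0,0,0,0,0,0.068],[0,0,0,0,0,0,0.068],[0,0,0,0,0,0,0.068],[0,0,0,0,0,0,0.068],[0,0,0,0,0,-0.01,0.068],[0,0,0,0,0,-0.03,0.068],[0,0,0,0,0,-0.04,0.068],[0,0,0,0,0,-0.045,0.068],[0,0,0,0,0,-0.045,0.068],[0,0,0,0,0,-0.03,0.068],[0,0,0,0,0,-0.01,0.068]]]'; python3 -m handwheel '[[[0,0,0,0,0,0,0.068],[0,0,0,0,0,0,0]]]'
python3 - <<'E'
from h import *
a=cams.capture("scene")[:,:,::-1]
w=cams.capture("wrist")[:,:,::-1]
b=cv2.resize(a[230:400,130:400],(400,252),interpolation=cv2.INTER_CUBIC);w=cv2.resize(w,(400,300))
cv2.imwrite("pics/m3.png",np.vstack([b,w]))
E
```

```text
time_s: 9.2
tcp_pos: [0.4887, -0.2277, 0.2581]
ee_rot: [[-0.998, 0.055, 0.008], [0.055, 0.998, -0.002], [-0.009, -0.002, -1.0]]
wrist_force: [-0.3, 0.3, -1.2]
gripper_width: 0.778
gripper_force: 0.0
time_s: 9.4
tcp_pos: [0.4862, -0.2267, 0.2516]
ee_rot: [[-0.998, 0.056, -0.002], [0.056, 0.998, 0.001], [0.002, 0.001, -1.0]]
wrist_force: [0.3, 0.3, -0.8]
gripper_width: 0.744
gripper_force: 0.0
```

View pics/m3.png

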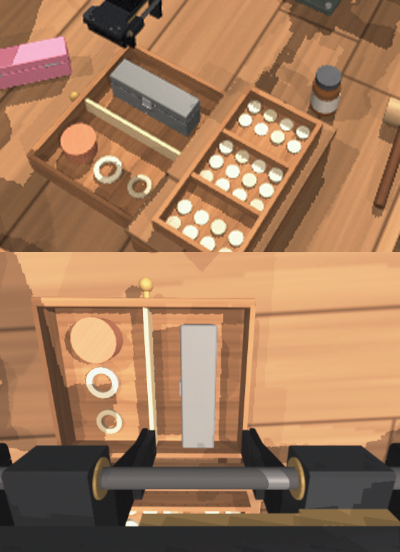

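The case stands upright in the empty bay, at (198,385) in the wrist half of the picture, and the tin and rings are untouched. Next I'll turn the tool and look at the lever.

```bash
python3 -m handwheel '[[[0,0,-1.24,0,0,0,0],[0,0,-1.24,0,0,0,0],[0,0,-1.24,0,0,0,0],[0,0,-1.24,0,0,0,0],[0,0,-1.24,0,0,0,0],[0,0,-1.24,0,0,0,0],[0,0,-1.24,0,0,0,0],[0,0,-1.24,0,0,0,0],[0,0,-1.24,0,0,0,0],[0,0,-1.24,0,0,0,0],[0,0,-1.24,0,0,0,0],[0,0,-1.23,0,0,0,0]]]'; python3 -m handwheel '[[[0,0,0,-0.012,-0.007,0,0],[0,0,0,-0.024,-0.014,0,0],[0,0,0,-0.033,-0.02,0,0],[0,0,0,-0.033,-0.02,0,0],[0,0,0,-0.033,-0.02,0,0],[0,0,0,-0.033,-0.02,0,0],[0,0,0,-0.024,-0.014,0,0],[0,0,0,-0.018,-0.009,0,0],[0,0,0,-0.006,-0.003,0,0],[0,0,0,0,0,0,0],[0,0,0,0,0,0,0]]]'
python3 - <<'E'
from h import *
s=r.sense();print(s["tcp_pos"],s["joints"])
cv2.imwrite("pics/w4.png",cams.capture("wrist")[:,:,::-1])
E
```

```text
time_s: 10.7
tcp_pos: [0.4865, -0.2269, 0.2512]
ee_rot: [[-0.064, -0.998, -0.004], [-0.998, 0.064, 0.001], [-0.0, 0.004, -1.0]]
wrist_force: [0.8, 0.2, 0.7]
gripper_width: 0.006
gripper_force: 0.0
time_s: 11.8
tcp_pos: [0.6282, -0.0211, 0.253]
ee_rot: [[-0.07, -0.998, -0.001], [-0.998, 0.07, -0.0], [0.0, 0.001, -1.0]]
wrist_force: [-0.3, -0.0, -0.5]
gripper_width: 0.004
gripper_force: 0.0
[ 0.62822434 -0.02109576  0.25295491] [ 1.28079662e+01  2.13859687e+01  3.83336494e+00  7.48807773e-03
 -7.24924471e+01 -1.68456345e+01]
```

View pics/w4.png

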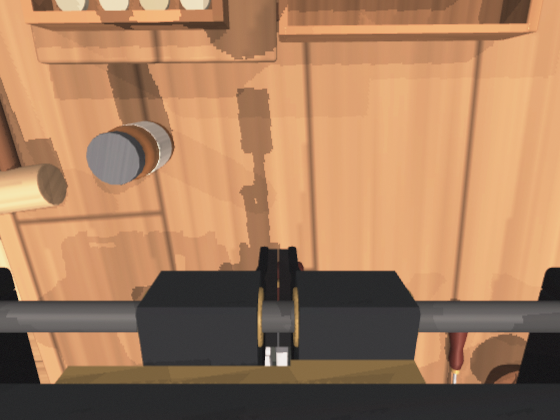

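The fingers hide the pad, but the lever bar behind them is at (277,355), in line with the finger slit at (278,300), so the sideways alignment is good. I'll use the earlier pad position for the distance along the lever.

```bash
python3 -m handwheel '[[[0,0,0,-0.02,0,0,0],[0,0,0,-0.03,0,0,0],[0,0,0,-0.013,0,0.02,0],[0,0,0,0,0,0.03,0],[0,0,0,0,0,0.015,0],[0,0,0,0,0,0,0],[0,0,0,0,0,0,0]]]';  python3 -m handwheel '[[[0,0,0,0,0,0.01,0],[0,0,0,0,0,0.01,0],[0,0,0,0,0,0.01,0],[0,0,0,0,0,0,0]]]'; python3 -m handwheel '[[[0,0,0,0,0,0.01,0],[0,0,0,0,0,0.01,0],[0,0,0,0,0,0.01,0],[0,0,0,0,0,0,0]]]'
```

```text
time_s: 12.55
tcp_pos: [0.6334, 0.0415, 0.189]
ee_rot: [[-0.07, -0.998, 0.001], [-0.998, 0.07, -0.0], [0.0, -0.001, -1.0]]
wrist_force: [-0.0, -0.2, 0.6]
gripper_width: 0.006
gripper_force: 0.0
time_s: 12.95
tcp_pos: [0.6341, 0.0418, 0.1587]
ee_rot: [[-0.069, -0.998, 0.003], [-0.998, 0.069, -0.001], [0.0, -0.003, -1.0]]
wrist_force: [1.4, -1.4, 5.1]
gripper_width: 0.002
gripper_force: 1.7
time_s: 13.35
tcp_pos: [0.6341, 0.0413, 0.1289]
ee_rot: [[-0.069, -0.998, 0.002], [-0.998, 0.069, -0.002], [0.001, -0.002, -1.0]]
wrist_force: [1.1, -3.9, 6.6]
gripper_width: -0.0
gripper_force: 2.7
```

```bash
python3 -m handwheel '[[[0,0,0,0,0,0.01,0],[0,0,0,0,0,0.01,0],[0,0,0,0,0,0.01,0],[0,0,0,0,0,0.005,0],[0,0,0,0,0,0,0]]]'; python3 -m handwheel '[[[0,0,0,0,0,0.004,0],[0,0,0,0,0,0,0]]]';python3 -m handwheel '[[[0,0,0,0,0,0.004,0],[0,0,0,0,0,0,0]]]';python3 -m handwheel '[[[0,0,0,0,0,0.004,0],[0,0,0,0,0,0,0]]]';python3 -m handwheel '[[[0,0,0,0,0,0.004,0],[0,0,0,0,0,0,0]]]'
```

```text
time_s: 13.85
tcp_pos: [0.6344, 0.041, 0.0948]
ee_rot: [[-0.069, -0.998, 0.003], [-0.998, 0.069, -0.002], [0.002, -0.003, -1.0]]
wrist_force: [0.3, -4.5, 8.2]
gripper_width: 0.004
gripper_force: 4.0
time_s: 14.05
tcp_pos: [0.6344, 0.0413, 0.0912]
ee_rot: [[-0.069, -0.998, 0.003], [-0.998, 0.069, -0.001], [0.001, -0.003, -1.0]]
wrist_force: [0.0, -4.8, 7.8]
gripper_width: 0.007
gripper_force: 4.2
time_s: 14.25
tcp_pos: [0.6345, 0.0417, 0.0873]
ee_rot: [[-0.069, -0.998, 0.003], [-0.998, 0.069, -0.001], [0.0, -0.004, -1.0]]
wrist_force: [0.6, -3.6, 7.9]
gripper_width: 0.005
gripper_force: 4.2
time_s: 14.45
tcp_pos: [0.6345, 0.0422, 0.0832]
ee_rot: [[-0.069, -0.998, 0.004], [-0.998, 0.069, -0.0], [-0.0, -0.004, -1.0]]
wrist_force: [-0.0, -2.2, 8.1]
gripper_width: 0.005
gripper_force: 4.1
time_s: 14.65
tcp_pos: [0.6346, 0.0428, 0.0793]
ee_rot: [[-0.069, -0.998, 0.004], [-0.998, 0.069, 0.001], [-0.001, -0.004, -1.0]]
wrist_force: [-0.9, -0.6, 8.9]
gripper_width: 0.0
gripper_force: 4.0
```

```bash
for i in 1; do python3 -m handwheel '[[[0,0,0,0,0,0.002,0],[0,0,0,0,0,0,0]]]'; done; python3 -m handwheel '[[[0,0,0,0,0,0.002,0],[0,0,0,0,0,0,0]]]';python3 -m handwheel '[[[0,0,0,0,0,0.002,0],[0,0,0,0,0,0,0]]]'; python3 -m handwheel '[[[0,0,0,0,0,0.002,0],[0,0,0,0,0,0,0],[0,0,0,0,0,0,0]]]'
python3 - <<'E'
from h import *
a=cams.capture("scene")[:,:,::-1]
cv2.imwrite("pics/s5.png",cv2.resize(a[140:260,280:440],(800,600),interpolation=cv2.INTER_CUBIC))
E
```

```text
time_s: 14.85
tcp_pos: [0.6346, 0.0431, 0.0775]
ee_rot: [[-0.068, -0.998, 0.004], [-0.998, 0.068, 0.001], [-0.001, -0.004, -1.0]]
wrist_force: [-1.2, 0.5, 8.8]
gripper_width: 0.004
gripper_force: 4.3
time_s: 15.05
tcp_pos: [0.6346, 0.0434, 0.0756]
ee_rot: [[-0.068, -0.998, 0.004], [-0.998, 0.068, 0.001], [-0.002, -0.004, -1.0]]
wrist_force: [-1.1, 1.9, 9.7]
gripper_width: 0.005
gripper_force: 4.4
time_s: 15.25
tcp_pos: [0.6347, 0.0437, 0.0737]
ee_rot: [[-0.068, -0.998, 0.005], [-0.998, 0.068, 0.002], [-0.002, -0.005, -1.0]]
wrist_force: [-3.0, 2.5, 10.5]
gripper_width: 0.006
gripper_force: 4.3
time_s: 15.55
tcp_pos: [0.6348, 0.044, 0.0722]
ee_rot: [[-0.068, -0.998, 0.005], [-0.998, 0.068, 0.002], [-0.002, -0.005, -1.0]]
wrist_force: [-3.0, 3.1, 11.8]
gripper_width: 0.002
gripper_force: 5.1
```

View pics/s5.png

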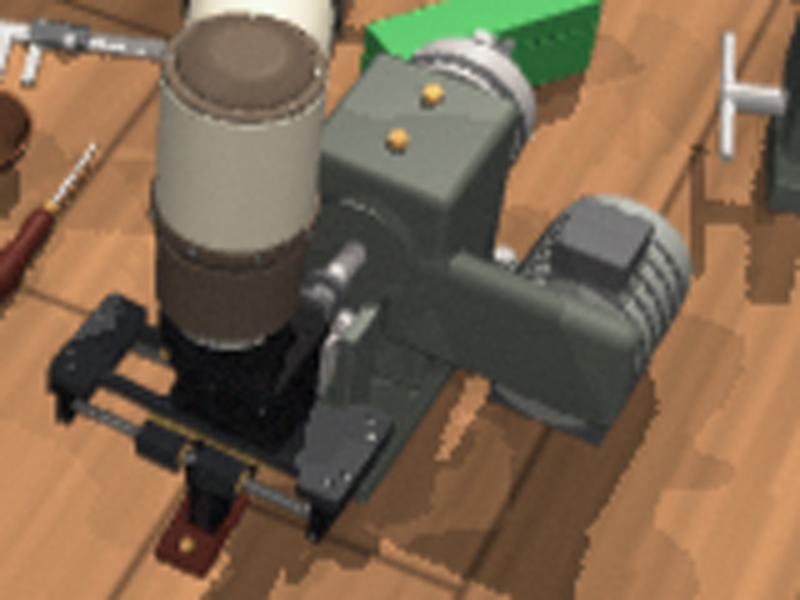

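The fingertips are on the pad. Its free end is visible at crop (158–245, 500–577), with the outer screw at (186,545). I'll check the lever angle from these.

```bash
python3 - <<'E'
from h import *
a=np.radians(86);ux=np.array([np.cos(a),np.sin(a),0]);uy=np.array([-ux[1],ux[0],0])
pm=np.array([.632,.0473,0]);piv=pm+.1416*ux;piv[2]=.105
def pt(s,y,th,h=.01):
    b=.36-th;return piv-ux*(s*np.cos(b)-h*np.sin(b))+uy*y+np.array([0,0,s*np.sin(b)+h*np.cos(b)])
for th in(0,.55,.61,.66,.71,.77):
    q=proj("scene",[pt(.185,.018,th),pt(.185,-.018,th),pt(.1695,0,th)])
    print(th,"crop",((q-[280,140]+.5)*5).round(0).tolist())
    if th==0:print("scene800",(q*800/560).round(0).tolist())
E
python3 - <<'E'
import cv2
a=cv2.imread("pics/scene0.png");cv2.imwrite("pics/s0c.png",cv2.resize(a[270:350,420:530],None,fx=7,fy=7))
E
```

```text
0 crop [[170.0, 411.0], [225.0, 437.0], [209.0, 414.0]]
scene800 [[448.0, 317.0], [463.0, 324.0], [459.0, 318.0]]
0.55 crop [[151.0, 537.0], [203.0, 562.0], [190.0, 529.0]]
0.61 crop [[152.0, 546.0], [204.0, 572.0], [191.0, 538.0]]
0.66 crop [[153.0, 553.0], [205.0, 579.0], [191.0, 545.0]]
0.71 crop [[154.0, 559.0], [206.0, 585.0], [193.0, 551.0]]
0.77 crop [[157.0, 566.0], [208.0, 592.0], [194.0, 557.0]]
```

View pics/s0c.png

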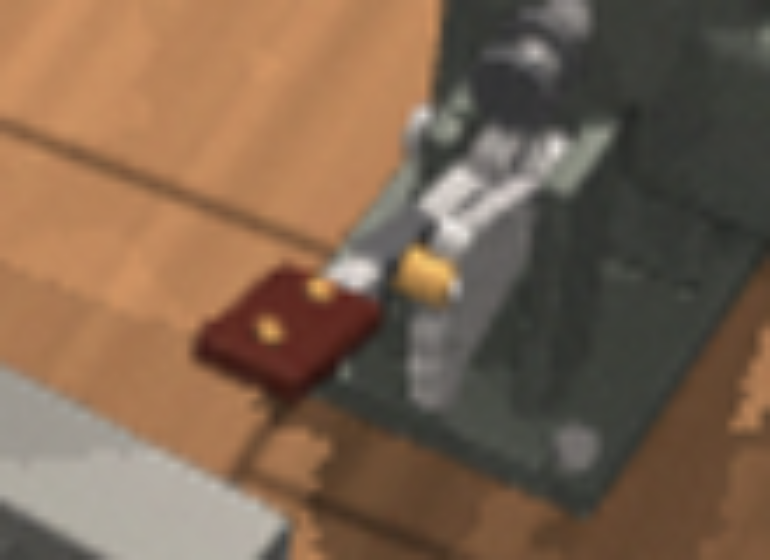

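```bash
python3 -m handwheel '[[[0,0,0,0,0,-0.001,0],[0,0,0,0,0,0,0],[0,0,0,0,0,0,0],[0,0,0,0,0,0,0],[0,0,0,0,0,0,0]]]'
python3 - <<'E'
from h import *
a=cams.capture("scene")[:,:,::-1]; b=cams.capture("top")[:,:,::-1]
b=cv2.resize(b,(560,420))
c=cv2.resize(a[225:265,300:340],(380,380),interpolation=cv2.INTER_CUBIC)
cv2.imwrite("pics/f.png",np.hstack([cv2.resize(b,(420,380)),c]))
E
```

```text
time_s: 16.1
tcp_pos: [0.6347, 0.0439, 0.0729]
ee_rot: [[-0.068, -0.998, 0.005], [-0.998, 0.068, 0.002], [-0.002, -0.005, -1.0]]
wrist_force: [-2.5, 3.0, 9.8]
gripper_width: 0.002
gripper_force: 4.7
```

View pics/f.png

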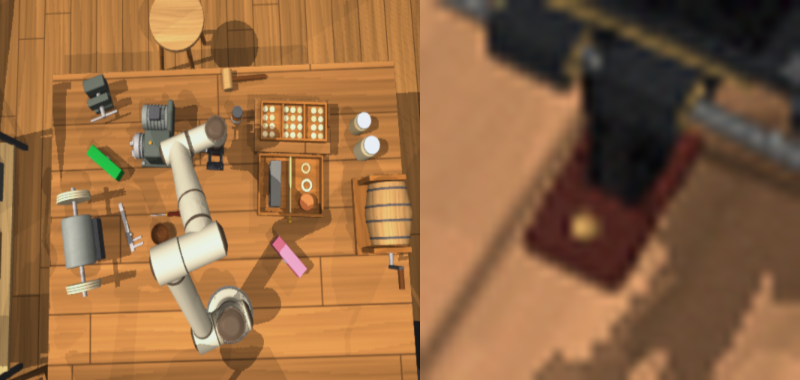

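The screw at (585,228) in the right half matches a lever angle of about 0.66–0.69, with a push of about 10 N. The case stands in the bay at (274,183) and nothing else has moved.

```bash
python3 -c "
from station import r
print(r.finish_job())"
```

```text
the job is handed in; nothing more can be done
None
```

The case stands upright in the empty bay, and the arm is holding the lever in the third notch (angle about 0.66–0.69 rad by camera estimate); I handed the job in at about 16 s, and no verdict came back.

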